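Push the brass blank out over the end of the bench pin

ROBOT

A 6-joint arm with a two-finger parallel gripper is mounted at the origin on the work surface. World frame = base frame: x ahead of the robot, y to its left, z up, the work surface at z = 0. Lengths are in mm, angles in degrees, forces in N, time in s.
With the tool pointing down it reaches from about 300 to 850 mm from the base axis. Payload 4.2 kg.
Tool frame: the origin (TCP) lies on the centre line of the jaws, within the pads' length; the fingertips stand 14 mm ahead of it and the grasp point (between the pads) lies 5 mm behind it; z points along the fingers, y is the line along which they close (so a half turn about z gives the same grasp; the last joint's range is limited). The gripper opens to 91 mm and grips with 3 to 60 N. Pads are 32 mm wide; open, the fingers measure 118 mm over their backs; the gripper's body (76 mm by 178 mm) begins 60 mm behind the grasp point.
Start: joints at [66.349, 18.312, 89.639, -0, 72.044, -1.146], TCP at [220.1, 531.223, 227.976] pointing down, gripper open.
Joint ranges: [-177.97, 177.97], [-48.28, 115.42], [12.27, 149.76], [-77.06, 257.06], [2.81, 150.46], [-146.56, 146.56]. Speed limits (degrees/s): [147.25, 147.25, 180, 180, 180, 180].

INTERFACE

Orientations are given as [roll, pitch, yaw] about the fixed x, y, z axes, in that order (R = Rz(yaw) Ry(pitch) Rx(roll)).
In Python, from workcell import env gives the robot as it stands.
- The arm moves only by the tool arm_command, never from a script. Its argument "motion" is a list of rows, each an object with "offset": the shift along the tool's x, y, z in m, a list of three; "spin": the turn about the tool's z in rad. In form: [{"offset": [tx, ty, tz], "spin": spin}, ...]. A call has 1 to 5 rows; each row shifts and turns the commanded pose from where the row before left it, along the tool's axes as they then stand; what a row does not reach is not made up. A row lasts 1/8 s, in which the tool goes at most 62.5 mm and 10.7 degrees, less where a joint would pass 70% of its speed; a pose out of reach is approached as far as the arm can. A call with a gripper value outside its range is refused whole. "jaw" is the finger opening in m, from 0 to 0.0912, set as the call begins (left out, the last holds). The fingers move at their own pace and stop on an object; "newtons" is the grip in N (left out, the last holds). Time passes only in rows, so rows that do not move let the fingers close. It gives the time, the measured TCP pose, the force, the opening and the grip force at its end, in the units of the state.
- env.state(): the state, without advancing time (a new reading comes with each control period).
- env.grab_frame(name): name is "side" or "top" or "wrist"; returns (picture, depth): 400x640x3 uint8, blue, green, red; 400x640 float32, mm along the optical axis (not along the pixel's ray), 0 where there is no reading.
- env.camera_model(name): a dict with "fx", "fy", "cx", "cy" (pixels), "k1" (the pictures are not rectified: a ray, as slopes to the right and down, at radius r is drawn at 1 + k1 r^2 times it, then the intrinsics apply), "eye" and "rotation" of the camera in the world; the wrist camera has in their place "hand_eye" (4x4, takes a point from camera to tool coordinates, whose origin is the TCP and whose axes are the flange's). Camera axes: x right, y down, z forward; pixel columns grow to the right and rows downward; lengths in mm; the calibration is good to about 2 mm. A picture is of the moment at which its call begins: read the wrist's pose just before it. camera_model takes no time and is no camera call.
- env.job_done(): hands the job in; it is judged then, once.
Trained networks look in the newest picture that a camera, given by its name, has taken for a name from the list of things; names that differ only in an ending like _2 or _b are one class to them, and where a whole thing is asked for, a point or a joint stands for the part that bears it (a point fixed in the world has none). Each returns a list of dicts, best first, with "score" (0 to 1); they miss things now and then, are a little off and sometimes report something else, mostly with a low value. They report only what shows in the picture. A call takes as long as a camera call. They do not tell look-alikes from the thing itself.
- env.boxes_of(camera, target): "bbox" ([left, top, right, bottom] in pixels, round what is visible of it).
- env.pinpoint(camera, target): "location" ([column, row] in pixels: a listed point, or the origin of a listed thing).
The state is a dict: "time_s": time; "qpos": joint angles; "qvel": joint speeds; "effort": joint torques, N m; "ee_pos": TCP position; "ee_rot": TCP orientation; "force": force on the tool from outside, world axes, zero at the start; "torque": the same for the moment, N m; "gripper_width": finger opening in mm; "gripper_force": force on a finger pad.
Only numpy, scipy, OpenCV 4.12 (cv2) and the standard library are available. Lean on these libraries where they do the work, as an engineer would, in place of code of your own. Each camera call takes 0.05 s, during which the arm holds its last target. There are 200 camera calls.

TASK

On the jeweller's bench pin, push the brass blank along its tongue with your fingertips until about a third of its length sticks out past the tongue's end, ready for sawing. It must only be slid, never lifted, and should end lying flat and in line with the tongue, roughly mid-width on it. Leave the grey blank and everything else as they are, and finish clear of it all.

Things in the scene. Friction and masses are not known exactly. Their poses are not given: they have to be found in the camera images.
- pin: fixed wooden bench pin, flat top 70 mm above the bench, 270 mm long, 180 wide. Origin on the bench below the middle of the line joining its two tongue ends; +x points out along the tongues, y across. Tongues 120 mm long, 72 wide, 24 thick, centred at y = +54 and -54 mm, a 36 mm slot between; behind x = -120 mm a full-width root. Clamp bar on the root at x = -268 to -246 mm, its screws 18 mm high
- pin_end (a point): point on the pin's top surface (70 mm above the bench) in the line of the two tongue ends, midway between the tongues; axes as the pin's
- brass: loose yellow brass blank, a flat plate 80 mm long (x) by 50 mm wide (y) by 5 mm thick, about 170 g, lying on one of the two tongues, length along the tongue and wholly on the pin at the start. Which tongue varies. Origin at the centre of its underside; +x points to the tongue's free end, z up
- brass_front (a point): middle of the brass blank's leading 50 mm edge (40 mm ahead of its centre, half-way up its thickness): the edge that must end past the tongue's end
- grey: loose silver-grey metal blank of the same size on the other tongue, not to be moved. Origin at the centre of its underside
- tin: small round steel tin, 33 mm across, 18 mm high, standing on the pin's root midway across, its centre some 30 mm in front of the clamp bar. Leave it. Origin under its centre
- pliers: pliers with blue handles lying on the bench, 155 mm long, 13 mm high, origin near the pivot. Leave them
- hammer: small hammer lying on the bench, 220 mm long. Leave it
- file: file lying on the bench, 210 mm long, 20 mm high, pale wooden handle. Leave it
- cap: red plastic cap, a 24 mm block 22 mm high, standing on the bench beyond the pin. Leave it
- jar: amber jar, 56 mm across, 70 mm high, standing on the bench. Leave it
Things that resemble listed ones, but are neither listed nor needed, are in the scene too. Leave any black look-alike of the brass alone.

How it is judged:
By the outcome, as a careful person would: the job done as asked, in the order asked, and still so for the second after the job is handed in, with the robot touching nothing.
It also fails if it takes over 32 s, if anything falls off the work surface, if the arm or the gripper's body presses on something with over 40 N, if the wrist force passes 120 N, or if a joint passes its speed limit or range.

## Working session

There is one attempt and no reset: what is moved stays moved. The work goes in short steps, Python scripts to look and compute and a tool call to move; the robot and the scene stay as the last step left them, time stands still between calls to the robot, and variables do not carry over. Pictures are saved under pics/ and viewed, at most 10 in all, crops included, and the job is handed in when it is done.

Besides the shell and the picture viewer there is one more tool, called after "Emit:" as name(argument=value, ...) on one line, values as JSON. arm_command: Moves the arm, as the interface text tells. Its arguments: {"type":"object","properties":{"motion":{"type":"array"},"jaw":{"type":"number"},"newtons":{"type":"number"}},"required":["motion"]}

```bash
mkdir -p pics; cat > h.py <<'E'
import numpy as np, cv2
from workcell import env
from scipy.spatial.transform import Rotation as Ro
def pose(cam):
    m=env.camera_model(cam)
    if cam!='wrist': return m,np.array(m['eye'],float),np.array(m['rotation'],float)
    s=env.state(); R=Ro.from_euler('xyz',s['ee_rot'],degrees=True).as_matrix()
    H=np.array(m['hand_eye'],float)
    return m,R@H[:3,3]+np.array(s['ee_pos']),R@H[:3,:3]
def ray(m,px):
    K=np.array([[m['fx'],0,m['cx']],[0,m['fy'],m['cy']],[0,0,1]])
    return np.r_[cv2.undistortPoints(np.array([[px]],float),K,np.array([m['k1'],0,0,0,0.]))[0,0],1]
def at_z(P,px,z):
    m,e,R=P; d=R@ray(m,px); return e+d*(z-e[2])/d[2]
def by_depth(P,px,depth):
    m,e,R=P; return e+R@ray(m,px)*depth[int(round(px[1])),int(round(px[0]))]
E
python3 - <<'E'
from h import *
for k,v in env.state().items(): print(k,np.round(v,3) if not isinstance(v,str) else v)
print({k:np.round(v,3).tolist() for k,v in env.camera_model('top').items()})
for c in ['top','side']:
    P=pose(c); im,d=env.grab_frame(c); cv2.imwrite(f'pics/{c}0.png',im); np.save(f'{c}0.npy',d)
    for n in ['pin','pin_end','brass','brass_front','grey','tin']:
        for r in env.pinpoint(c,n)[:3]:
            px=r['location']; print(c,n,np.round(px,1),round(r['score'],2),at_z(P,px,70).round(),by_depth(P,px,d).round())
E
```

```text
time_s 0.0
qpos [ 6.6347e+01  1.8353e+01  8.9708e+01  1.0000e-03  7.2043e+01 -1.1460e+00]
qvel [-0.039 -0.068  0.068  0.032  0.103  0.059]
effort [ 3.0000e-03 -4.1246e+01 -2.3197e+01  7.3000e-02  4.6000e-02 -0.0000e+00]
ee_pos [219.907 530.76  227.094]
ee_rot [-1.79896e+02 -3.00000e-03  1.57492e+02]
force [ 0.036  0.03  -0.502]
torque [ 0.02  -0.042  0.046]
gripper_force 0.0
gripper_width 91.135
{'fx': 468.757, 'fy': 468.757, 'cx': 320.626, 'cy': 204.836, 'k1': -0.093, 'eye': [379.796, 7.008, 1348.87], 'rotation': [-172.87, 0.279, -90.769]}Traceback (most recent call last):
  File "<stdin>", line 8, in <module>
  File "h.py", line 14, in at_z
    m,e,R=P; d=R@ray(m,px); return e+d*(z-e[2])/d[2]
                                                ~^^^
IndexError: invalid index to scalar variable.
```

```bash
sed -i "s/np.array(m\['rotation'\],float)/Ro.from_euler('xyz',m['rotation'],degrees=True).as_matrix()/" h.py
python3 - <<'E'
from h import *
for c in ['top','side']:
    P=pose(c); im,d=env.grab_frame(c); cv2.imwrite(f'pics/{c}0.png',im); np.save(f'{c}0.npy',d)
    for n in ['pin','pin_end','brass','brass_front','grey','tin']:
        for r in env.pinpoint(c,n)[:3]:
            px=r['location']; print(c,n,np.round(px,1),round(r['score'],2),at_z(P,px,70).round(),by_depth(P,px,d).round())
print(env.state()['time_s'])
E
```

```text
top pin [303.2 163.3] 0.76 [657.  58.  70.] [672.  61.  -0.]
top pin_end [305.4 157.9] 0.92 [672.  52.  70.] [688.  54.   2.]
top brass [238.2 178.3] 0.91 [617. 239.  70.] [629. 251.   6.]
top brass [324.4 176.7] 0.77 [618.  -0.  70.] [616.  -0.  81.]
top brass [300.8 162.7] 0.48 [659.  65.  70.] [674.  68.  -1.]
top brass_front [251.4 172.3] 0.77 [634. 202.  70.] [647. 213.   3.]
top brass_front [320.9 161.2] 0.72 [662.   9.  70.] [661.   9.  75.]
top grey [284.7 194.5] 0.7 [570. 110.  70.] [569. 109.  75.]
top tin [316.6 230.9] 0.69 [468.  23.  70.] [467.  23.  88.]
side pin [342.7 194.7] 0.76 [648. -13.  70.] [645. -20.  77.]
side pin [287.5 205.6] 0.72 [454.   6.  70.] [453.   1.  75.]
side pin_end [335.  180.7] 0.96 [655.  68.  70.] [659.  77.  62.]
side brass [335.  195.8] 0.73 [621.  -8.  70.] [619. -14.  76.]
side brass [309.  174.4] 0.58 [582. 138.  70.] [611. 219.   3.]
side brass_front [316.9 175.6] 0.63 [606. 120.  70.] [603. 112.  76.]
side brass_front [337.9 178. ] 0.63 [671.  78.  70.] [713. 163.  -5.]
side brass_front [342.3 191.4] 0.51 [654.   4.  70.] [654.   3.  71.]
side grey [308.8 183.2] 0.47 [563.  90.  70.] [561.  86.  74.]
side tin [310.5 180.9] 0.68 [573. 100.  70.] [571.  96.  73.]
side tin [286.3 205.8] 0.53 [450.   7.  70.] [451.   8.  69.]
0.8
```

View pics/top0.png

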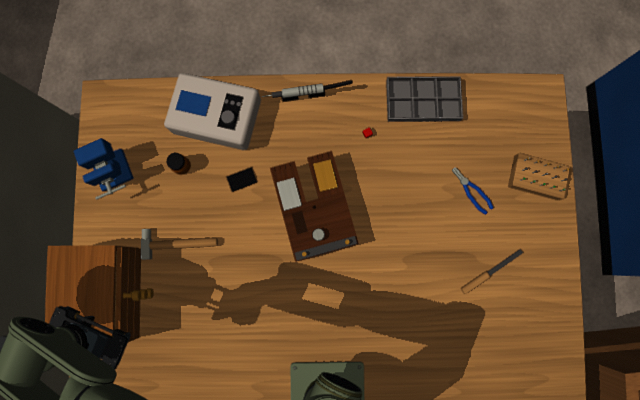

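View pics/side0.png

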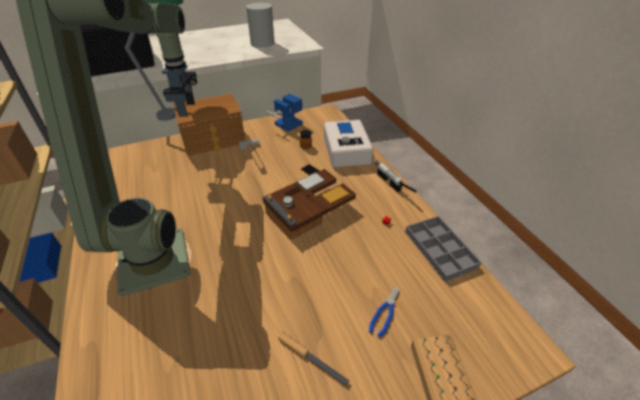

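Brass candidates: yellow plate on the right tongue at (325,177), black plate on the bench at (241,179), and a weak hit at (301,163), which is the slot. The yellow one fits: yellow, on a tongue, and 81 mm high by depth. The grey blank is at (288,194) and the tin at (317,233).

```bash
python3 - <<'E'
from h import *
P=pose('top'); im=cv2.imread('pics/top0.png'); d=np.load('top0.npy')
c=cv2.resize(im[140:270,255:385],None,fx=4.5,fy=4.5,interpolation=cv2.INTER_CUBIC); cv2.imwrite('pics/crop0.png',c)
hsv=cv2.cvtColor(im,cv2.COLOR_BGR2HSV)
print(hsv[177,325],hsv[165,321],hsv[194,288],hsv[220,330])
def rect(mask,z):
    ys,xs=np.nonzero(mask); pts=np.array([at_z(P,(x,y),z)[:2] for x,y in zip(xs,ys)],np.float32)
    r=cv2.minAreaRect(pts); return np.round(r[0],1),np.round(r[1],1),round(r[2],1),len(pts),cv2.boxPoints(r).round()
roi=np.zeros(im.shape[:2],bool); roi[150:200,305:345]=1
H=hsv.astype(int)
m=(roi&(abs(H[...,0]-H[177,325,0])<5)&(H[...,1]>130)&(H[...,2]>120)); 
n,l,s,_=cv2.connectedComponentsWithStats(m.astype(np.uint8)); k=l[177,325]; print('brass',rect(l==k,75))
# pin by depth heights
ys,xs=np.mgrid[140:270,255:385]; pts=np.array([by_depth(P,(x,y),d) for x,y in zip(xs.ravel(),ys.ravel())])
sel=(pts[:,2]>50)&(pts[:,2]<110); q=pts[sel]; r=cv2.minAreaRect(q[:,:2].astype(np.float32)); print('pin',r,cv2.boxPoints(r).round(1).tolist(),np.median(q[:,2]))
E
```

```text
[ 18 208 140] [ 18 204 140] [ 25  31 147] [ 10 193  66]
brass (array([622.6,  -1.3]), array([78.6, 48.4]), 12.8, 491, array([[579.,  14.],
       [590., -34.],
       [666., -16.],
       [656.,  31.]], dtype=float32))
pin ((541.1405029296875, 31.53326416015625), (271.46868896484375, 180.2753143310547), 14.856342315673828) [[386.79998779296875, 83.9000015258789], [433.1000061035156, -90.4000015258789], [695.4000244140625, -20.799999237060547], [649.2000122070312, 153.5]] 70.97160360852047
```

View pics/crop0.png

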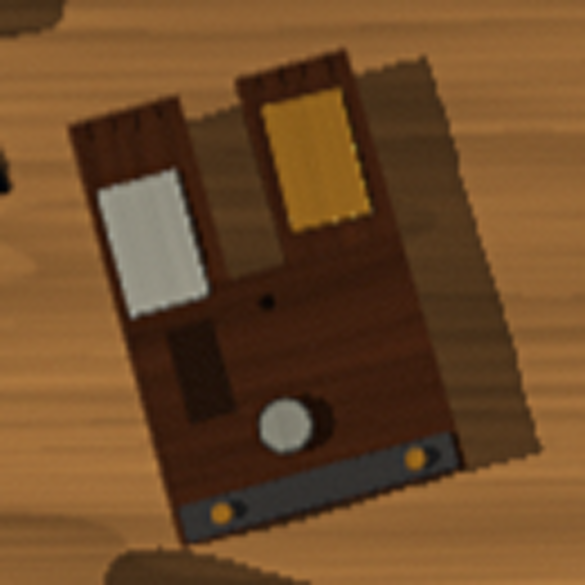

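The crop shows the brass, yellow, on the right tongue at about (325,177) in the full picture and entirely on the pin. The grey blank is on the left tongue and the tin on the root. The pin measures 271x180 mm with yaw 14.9°, and the brass 79x48 mm with its front about 25 mm short of the end. I'll turn the tool to the pin's axes (tool -x = outwards) and go above the brass's rear.

Emit:
arm_command(motion=[{"offset": [0, 0, 0], "spin": -0.163}, {"offset": [0, 0, 0], "spin": -0.163}, {"offset": [0, 0, 0], "spin": -0.163}, {"offset": [0, 0, 0], "spin": -0.163}], jaw=0.015)

```text
time_s: 1.3
ee_pos: [220.1, 531.2, 228.0]
ee_rot: [180.0, 0.0, -164.8]
force: [-0.2, -0.4, 0.2]
gripper_width: 54.3
gripper_force: 0.0
```

Emit:
arm_command(motion=[{"offset": [-0.014, -0.044, 0], "spin": 0}, {"offset": [-0.014, -0.044, 0], "spin": 0}, {"offset": [-0.014, -0.044, 0], "spin": 0}, {"offset": [-0.014, -0.044, 0], "spin": 0}, {"offset": [-0.014, -0.044, 0], "spin": 0}])

```text
time_s: 1.92
ee_pos: [344.8, 335.3, 228.2]
ee_rot: [180.0, 0.0, -165.1]
force: [1.0, 0.8, 0.6]
gripper_width: 15.1
gripper_force: 0.0
```

Emit:
arm_command(motion=[{"offset": [-0.014, -0.044, 0], "spin": 0}, {"offset": [-0.014, -0.044, 0], "spin": 0}, {"offset": [-0.014, -0.044, 0], "spin": 0}, {"offset": [-0.014, -0.044, 0], "spin": 0}, {"offset": [-0.014, -0.044, 0], "spin": 0}])

```text
time_s: 2.55
ee_pos: [468.9, 140.5, 228.1]
ee_rot: [180.0, 0.0, -165.2]
force: [0.8, 0.5, -1.3]
gripper_width: 14.8
gripper_force: 0.0
```

Emit:
arm_command(motion=[{"offset": [-0.014, -0.044, 0.01], "spin": 0}, {"offset": [-0.014, -0.044, 0.01], "spin": 0}, {"offset": [-0.014, -0.044, 0.01], "spin": 0}, {"offset": [-0.014, -0.044, 0.01], "spin": 0}, {"offset": [0, 0, 0], "spin": 0}])

```text
time_s: 3.18
ee_pos: [568.3, -16.4, 186.8]
ee_rot: [-180.0, -0.1, -165.4]
force: [0.4, -0.4, -0.7]
gripper_width: 15.1
gripper_force: 0.0
```

```bash
cat > m.py <<'E'
from h import *
import sys
def meas(tag):
    s=env.state(); P=pose('wrist'); im,d=env.grab_frame('wrist'); cv2.imwrite(f'pics/{tag}.png',im); np.save(f'{tag}.npy',d)
    H=cv2.cvtColor(im,cv2.COLOR_BGR2HSV).astype(int)
    m,e,R=P
    ys,xs=np.mgrid[0:400,0:640]
    K=np.array([[m['fx'],0,m['cx']],[0,m['fy'],m['cy']],[0,0,1]])
    n=cv2.undistortPoints(np.c_[xs.ravel(),ys.ravel()].astype(float)[:,None],K,np.array([m['k1'],0,0,0,0.]))[:,0]
    X=(e+(np.c_[n,np.ones(len(n))]*d.reshape(-1,1))@R.T).reshape(400,640,3)
    mk=((H[...,0]>14)&(H[...,0]<30)&(H[...,1]>150)&(X[...,2]>60)&(X[...,2]<90)&(d>0)).astype(np.uint8)
    c,l,st,_=cv2.connectedComponentsWithStats(mk); k=1+st[1:,4].argmax()
    q=X[l==k]; r=cv2.minAreaRect(q[:,:2].astype(np.float32))
    print('tcp',np.round(s['ee_pos'],1),np.round(s['ee_rot'],2),'force',np.round(s['force'],1),'t',s['time_s'])
    print('brass rect',np.round(r[0],1),np.round(r[1],1),round(r[2],2),'z',np.median(q[:,2]).round(1),'px',st[k])
    c,u,v=np.array([671.6,66.2]),np.array([.9666,.2564]),np.array([-.2564,.9666])
    o=(np.array(r[0])-c); print('brass centre in pin',o@u,o@v)
    for n in ['pin_end','brass_front','brass']:
        for r in env.pinpoint('wrist',n)[:2]: 
            w=at_z(P,r['location'],70); print(n,np.round(r['location']),round(r['score'],2),w.round(1))
    return X,im,P
if __name__=='__main__': meas(sys.argv[1])
E
python3 m.py w1
```

```text
tcp [568.3 -16.4 186.8] [-1.8000e+02 -7.0000e-02 -1.6536e+02] force [ 0.4 -0.4 -0.7] t 3.175
brass rect [613.6  -2.4] [67.8 52.4] 14.29 z 74.3 px [ 293  218   61   72 2225]
brass centre in pin -73.6635390097046 -51.401104456024164
brass_front [321. 300.] 0.67 [659.2   8.   70. ]
brass [526. 282.] 0.8 [593.9 183.9  70. ]
brass [324. 262.] 0.57 [621.9   0.8  70. ]
```

View pics/w1.png

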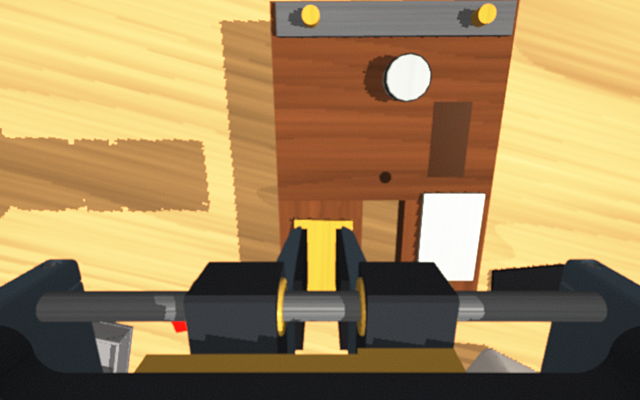

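The wrist view shows the brass's rear edge at row ~219, columns 294–352, with the tin at (407,77) well behind and the grey blank at (450,237) to the side. Rear edge is at pin x ≈ -105 to -108 and my finger faces are at -105, so I back off 12 mm before descending.

Emit:
arm_command(motion=[{"offset": [0.012, 0, 0], "spin": 0}, {"offset": [0, 0, 0.04], "spin": -0.004}, {"offset": [0, 0, 0.04], "spin": 0}, {"offset": [0, 0, 0.015], "spin": 0}, {"offset": [0, 0, 0], "spin": 0}])

```text
time_s: 4.0
ee_pos: [555.2, -16.7, 92.8]
ee_rot: [180.0, -0.1, -164.9]
force: [-0.1, -0.6, -0.1]
gripper_width: 14.9
gripper_force: 0.0
```

```bash
python3 - <<'E'
from m import *
X,im,P=meas('w2')
z=X[...,2]; q=X[(z>63)&(z<73)&(X[...,0]>380)&(X[...,0]<560)&(abs(X[...,1])<150)]
r=cv2.minAreaRect(q[:,:2].astype(np.float32)); print(r,np.median(q[:,2])); print(env.camera_model('wrist')['hand_eye'])
E
```

```text
tcp [555.2 -16.7  92.8] [ 1.7997e+02 -7.0000e-02 -1.6488e+02] force [-0.1 -0.6 -0.1] t 4.0
brass rect [ 6.108e+02 -6.000e-01] [25.5 32. ] 14.26 z 74.4 px [ 296  321   52   34 1212]
brass centre in pin -75.86295399078371 -49.000904182891844
brass_front [536. 362.] 0.68 [595.4 138.8  70. ]
brass [320. 348.] 0.88 [621.9   1.   70. ]
((493.2416076660156, 19.495254516601562), (155.18966674804688, 181.56600952148438), 14.734391212463379) 69.45485621283149
[[ 1.81407905e-04 -9.57516669e-01 -2.88377871e-01  8.18714707e+01]
 [ 9.99999981e-01  1.54453576e-04  1.16222604e-04  5.10360496e-01]
 [-6.67440874e-05 -2.88377886e-01  9.57516679e-01 -1.56229378e+02]
 [ 0.00000000e+00  0.00000000e+00  0.00000000e+00  1.00000000e+00]]
```

View pics/w2.png

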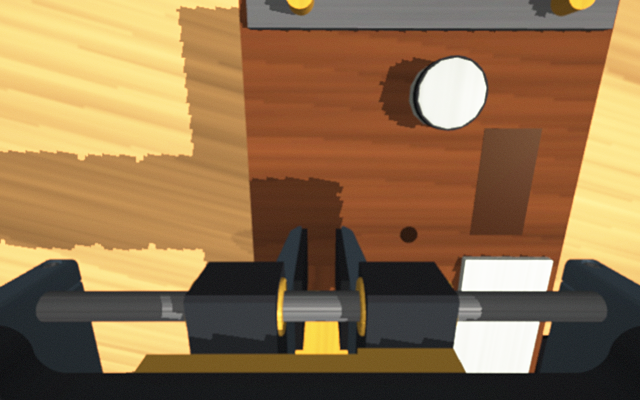

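The wrist view shows the fingers straddling clear wood behind the brass; its yellow rear edge is hidden beyond them at about (322,335). The pin yaw is confirmed at 14.7°. I descend to 2 mm fingertip clearance and centre.

Emit:
arm_command(motion=[{"offset": [0, -0.002, 0.004], "spin": 0.005}, {"offset": [0, 0, 0.003], "spin": 0}, {"offset": [0, 0, 0], "spin": 0}])

```text
time_s: 4.58
ee_pos: [556.1, -19.0, 85.7]
ee_rot: [180.0, -0.0, -165.2]
force: [0.2, 0.4, -0.3]
gripper_width: 15.1
gripper_force: 0.0
```

Emit:
arm_command(motion=[{"offset": [-0.003, 0, 0], "spin": 0}, {"offset": [-0.003, 0, 0], "spin": 0}, {"offset": [-0.003, 0, 0], "spin": 0}, {"offset": [0, 0, 0], "spin": 0}])

```text
time_s: 5.08
ee_pos: [565.3, -16.6, 85.9]
ee_rot: [180.0, 0.0, -165.2]
force: [0.0, 0.2, -0.0]
gripper_width: 14.8
gripper_force: 0.0
```

Emit:
arm_command(motion=[{"offset": [-0.003, 0, 0], "spin": 0}, {"offset": [-0.003, 0, 0], "spin": 0}, {"offset": [-0.003, 0, 0], "spin": 0}, {"offset": [-0.003, 0, 0], "spin": 0}, {"offset": [-0.003, 0, 0], "spin": 0}])

```text
time_s: 5.7
ee_pos: [579.8, -12.7, 85.9]
ee_rot: [180.0, -0.0, -165.2]
force: [-0.5, -0.0, -0.3]
gripper_width: 15.2
gripper_force: 0.5
```

Emit:
arm_command(motion=[{"offset": [-0.003, 0, 0], "spin": 0}, {"offset": [-0.003, 0, 0], "spin": 0}, {"offset": [-0.003, 0, 0], "spin": 0}, {"offset": [-0.003, 0, 0], "spin": 0}, {"offset": [-0.003, 0, 0], "spin": 0}])

```text
time_s: 6.32
ee_pos: [594.3, -8.9, 85.9]
ee_rot: [180.0, 0.0, -165.2]
force: [-0.1, -0.3, -0.7]
gripper_width: 15.4
gripper_force: 0.4
```

```bash
cat > t.py <<'E'
from h import *
import sys
P=pose('top'); s=env.state(); im,d=env.grab_frame('top'); cv2.imwrite(f'pics/{sys.argv[1]}.png',cv2.resize(im[140:270,255:385],None,fx=4.5,fy=4.5,interpolation=cv2.INTER_CUBIC))
H=cv2.cvtColor(im,cv2.COLOR_BGR2HSV).astype(int); roi=np.zeros(im.shape[:2],bool); roi[130:205,300:350]=1
m=roi&(abs(H[...,0]-18)<5)&(H[...,1]>185)&(H[...,2]>105)
n,l,st,_=cv2.connectedComponentsWithStats(m.astype(np.uint8)); k=1+st[1:,4].argmax()
ys,xs=np.nonzero(l==k); q=np.array([at_z(P,(x,y),75)[:2] for x,y in zip(xs,ys)],np.float32)
r=cv2.minAreaRect(q); f=(q-[671.6,66.2])@np.array([[.9666,-.2564],[.2564,.9666]])
print('rect',r,'pin x',f[:,0].min(),f[:,0].max(),'y',f[:,1].min(),f[:,1].max(),len(q),'tcp',np.round(s['ee_pos'],1),s['time_s'],np.round(s['force'],1))
E
python3 t.py t1
```

```text
Traceback (most recent call last):
  File "t.py", line 6, in <module>
    n,l,st,_=cv2.connectedComponentsWithStats(m.astype(np.uint8)); k=1+st[1:,4].argmax()
                                                                       ~~~~~~~~~~~~~~~^^
ValueError: attempt to get argmax of an empty sequence
```

View pics/t1.png

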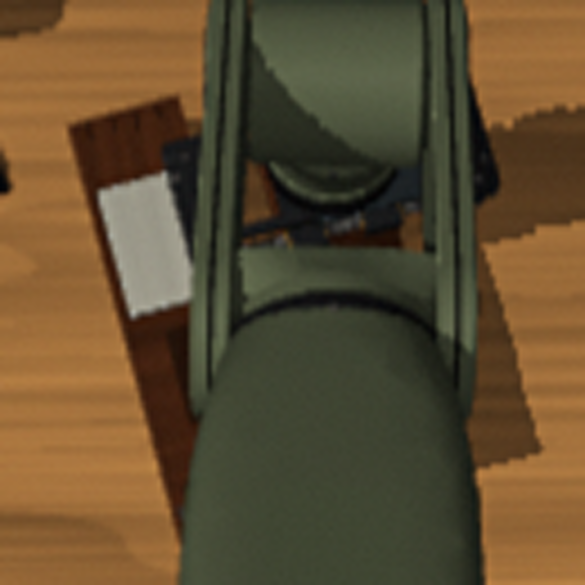

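The top view is blocked by the arm. I'll use the side camera.

```bash
cat > s.py <<'E'
from h import *
import sys
P=pose('side'); im,d=env.grab_frame('side'); cv2.imwrite(f'pics/{sys.argv[1]}.png',cv2.resize(im[150:240,250:380],None,fx=6,fy=6,interpolation=cv2.INTER_CUBIC))
H=cv2.cvtColor(im,cv2.COLOR_BGR2HSV).astype(int); roi=np.zeros(im.shape[:2],bool); roi[165:225,305:375]=1
m=roi&(H[...,0]>16)&(H[...,0]<26)&(H[...,1]>170)
n,l,st,_=cv2.connectedComponentsWithStats(m.astype(np.uint8)); k=1+st[1:,4].argmax()
ys,xs=np.nonzero(l==k); q=np.array([at_z(P,(x,y),75)[:2] for x,y in zip(xs,ys)],np.float32)
f=((q-[671.6,66.2])@np.array([[.9666,-.2564],[.2564,.9666]])).astype(np.float32)
print(st[k],'pin frame rect',cv2.minAreaRect(f),'x',f[:,0].min(),f[:,0].max(),'y',f[:,1].min(),f[:,1].max())
for r in env.pinpoint('side','brass_front')[:3]: print(r, (at_z(P,r['location'],72.5)[:2]-[671.6,66.2])@np.array([[.9666,-.2564],[.2564,.9666]]))
E
python3 s.py s1
```

```text
[337 190  16  10  43] pin frame rect ((-40.490760803222656, -78.35755920410156), (71.57186889648438, 12.97188663482666), 3.180921792984009) x -76.22575 -4.8281064 y -86.3897 -72.5166
{'location': [349.9, 188.3], 'score': 0.57} [ -2.59034815 -61.54471613]
{'location': [319.0, 174.8], 'score': 0.4} [-42.64522982  65.42791076]
```

View pics/s1.png

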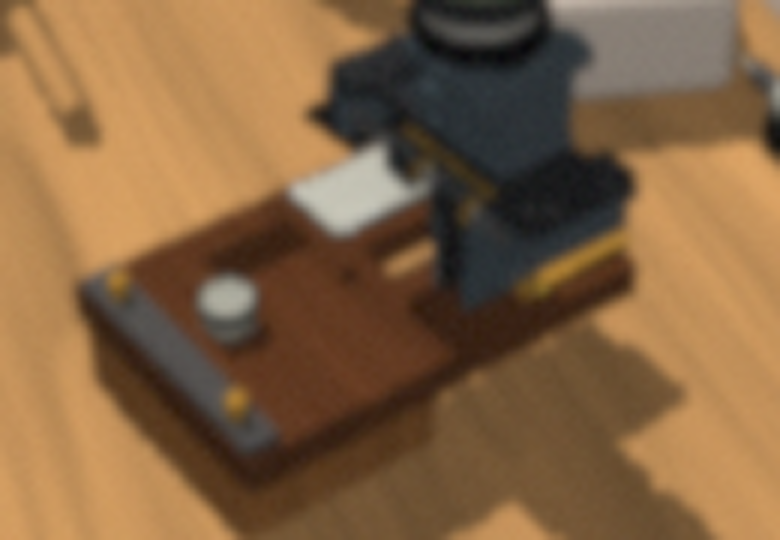

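The side crop shows the fingers against the brass's rear and its front about level with the tongue end (crop (625,240)), in line. I'll push most of the rest, back off and measure.

Emit:
arm_command(motion=[{"offset": [-0.003, 0, 0], "spin": 0}, {"offset": [-0.003, 0, 0], "spin": 0}, {"offset": [-0.003, 0, 0], "spin": 0}, {"offset": [-0.003, 0, 0], "spin": 0}, {"offset": [-0.003, 0, 0], "spin": 0}])

```text
time_s: 7.1
ee_pos: [608.7, -5.1, 86.0]
ee_rot: [180.0, -0.0, -165.2]
force: [-2.1, -0.9, 1.8]
gripper_width: 14.8
gripper_force: 1.1
```

Emit:
arm_command(motion=[{"offset": [-0.003, 0, 0], "spin": 0}, {"offset": [-0.002, 0, 0], "spin": 0}, {"offset": [-0.002, 0, 0], "spin": 0}, {"offset": [0, 0, 0], "spin": 0}])

```text
time_s: 7.6
ee_pos: [615.7, -3.3, 85.9]
ee_rot: [180.0, 0.0, -165.2]
force: [-1.0, 0.1, 1.3]
gripper_width: 15.2
gripper_force: 0.5
```

Emit:
arm_command(motion=[{"offset": [0.004, 0, 0], "spin": 0}, {"offset": [0.026, 0, 0], "spin": 0}, {"offset": [0.03, 0, -0.03], "spin": 0}, {"offset": [0, 0, -0.06], "spin": 0}, {"offset": [0, 0, -0.06], "spin": 0}])

```text
time_s: 8.22
ee_pos: [556.8, -18.8, 237.4]
ee_rot: [180.0, 0.0, -165.2]
force: [0.6, -0.8, 0.0]
gripper_width: 14.9
gripper_force: 0.0
```

Emit:
arm_command(motion=[{"offset": [0.05, 0, 0], "spin": 0}, {"offset": [0.06, 0, 0], "spin": 0}, {"offset": [0.06, 0, 0], "spin": 0}, {"offset": [0, 0, 0], "spin": 0}, {"offset": [0, 0, 0], "spin": 0}])

```text
time_s: 8.85
ee_pos: [394.0, -62.2, 236.5]
ee_rot: [-180.0, 0.2, -165.2]
force: [0.1, -0.8, 0.0]
gripper_width: 14.8
gripper_force: 0.0
```

```bash
python3 t.py t2; python3 s.py s2
```

```text
rect ((672.4475708007812, 12.786569595336914), (78.34063720703125, 49.71672439575195), 14.81779956817627) pin x -52.03749999755862 26.30237955261228 y -76.71942149217605 -26.992808926849364 487 tcp [394.  -62.2 236.5] 8.85 [ 0.1 -0.8  0. ]
[334 182  24  15 212] pin frame rect ((-16.487398147583008, -57.40127944946289), (53.70672607421875, 79.63937377929688), 87.079833984375) x -55.975758 24.188858 y -83.261955 -28.906233
{'location': [318.0, 173.2], 'score': 0.6} [-39.80427394  75.32114154]
{'location': [351.1, 186.3], 'score': 0.51} [  7.96732821 -55.73809013]
```

View pics/t2.png

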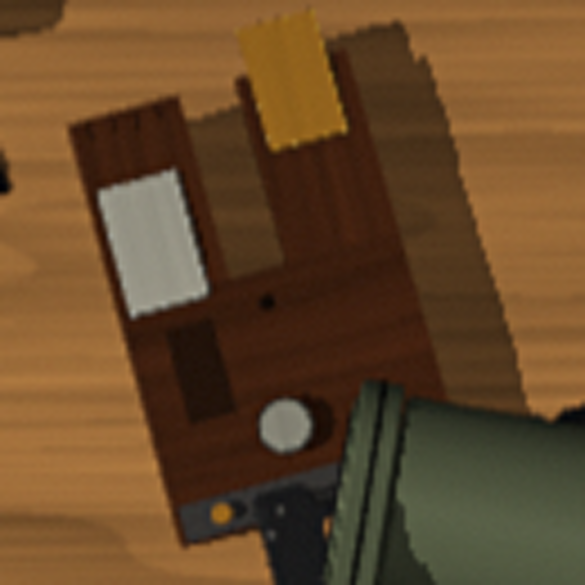

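The crop shows the brass flat and in line (yaw 14.8° against the pin's 14.8°). It sits mid-tongue (y -52 of -54) with its front 26–28 mm past the end, a third of 80 mm. The grey blank and tin have not moved, and the arm is clear.

```bash
python3 -c "
from workcell import env
print(env.job_done())"
```

```text
the job is handed in; nothing more can be done
None
```

I slid the brass blank along its tongue until its front stuck out about 27 mm (a third of its length). It lies flat, in line with the tongue and about mid-width; nothing else was moved, the arm is clear, and the job is handed in.

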